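Burnish the curved edge of a flap form in a top-heavy tip-up stand

ROBOT

A 6-joint arm with a two-finger parallel gripper is mounted at the origin on the work surface. World frame = base frame: x ahead of the robot, y to its left, z up, the work surface at z = 0. Lengths are in m, angles in rad, forces in N, time in s.
With the tool pointing down it reaches from about 0.3 to 0.775 m from the base axis. Payload 14.6 kg.
Tool frame: the origin (TCP) lies midway between the tips of the shut fingers; the grasp point (between the pads) lies robot.tcp_to_grasp behind it (robot.tcp_to_grasp is the distance from the TCP to the grasp point, in m); z points along the fingers, y is the line along which they close (so a half turn about z gives the same grasp; the last joint's range is limited). The gripper opens to 94 mm and grips with 3 to 60 N. Pads are 16 mm wide; open, the fingers measure 119 mm over their backs; the gripper's body (75 mm by 177 mm) begins 78 mm behind the grasp point.
Start: joints at [-1.343, 0.3, 1.521, -0, 1.321, -0.067], TCP at [0.16, -0.526, 0.205] pointing down, gripper open.
Joint ranges: [-3.03, 3.03], [-0.79, 2.21], [0.23, 2.52], [-1.04, 4.18], [0, 3.07], [-2.55, 2.55]. Speed limits (rad/s): [2.22, 2.22, 2.57, 3.14, 3.14, 3.14].

INTERFACE

Orientations are given as a unit quaternion [x, y, z, w].
In Python, from plant import robot, optics gives the robot as it stands.
- The arm moves only by the shell command python3 -m crank 'ROWS' [FORCE]. ROWS is JSON, one flat list of numbers, 7 for each row, row after row: the turn, a rotation vector about the tool's x, y, z in rad, then the shift along the tool's x, y, z in cm, then the finger opening in cm, from 0 to 9.4. In form: [wx, wy, wz, x, y, z, grip, wx, wy, wz, x, y, z, grip, ...]. A call has 1 to 10 rows; each row is the pose to reach, as a shift and turn from the pose commanded when the call began, along the tool's axes at that moment; what a row does not reach only later rows make up. A row lasts 1/10 s, in which the tool goes at most 50 mm and 8.59 degrees, less where a joint would pass 70% of its speed; a pose out of reach is approached as far as the arm can. A call with a gripper value outside its range is refused whole. The fingers move at their own pace and stop on an object; FORCE is the grip in N (left out, the last holds). Time passes only in rows, so rows that repeat a pose let the fingers close. It gives the time, the measured TCP pose, the force, the opening and the grip force at its end, in the units of the state.
- robot.sense(): the state, without advancing time (a new reading comes with each control period).
- optics.read_camera(name): name is "scene" or "side" or "wrist"; returns a dict with "frame" (420x560x3 uint8, red, green, blue), "depth" (420x560 float32, m along the optical axis (not along the pixel's ray), 0 where there is no reading), "K" (3x3 intrinsics, pixels), "world_from_camera" (4x4, takes a point from camera to world coordinates). Camera axes: x right, y down, z forward; pixel columns grow to the right and rows downward; lengths in m; the calibration is good to about 2 mm. A picture is of the moment at which its call begins.
- robot.finish_job(): hands the job in; it is judged then, once.
The state is a dict: "time": time; "q": joint angles; "qvel": joint speeds; "tau": joint torques, N m; "position": TCP position; "ee_rot": TCP orientation; "force": force on the tool from outside, world axes, zero at the start; "torque": the same for the moment, N m; "opening": finger opening in m; "grasp_force": force on a finger pad.
Only numpy, scipy, OpenCV 4.12 (cv2) and the standard library are available. Lean on these libraries where they do the work, as an engineer would, in place of code of your own. Each camera call takes 0.05 s, during which the arm holds its last target. There are 200 camera calls.

TASK

Pick up the wooden burnisher by its handle and, with the side of its nose, push on the left end of the curved edge (left as the robot sees it) until the top-heavy stand tips up off its front rest and floats with the gauge in the green; keep it so there for about two seconds, rub along the edge to the right end at about 20 mm/s with the gauge in the green and the stand afloat all the way, and pause there for about two seconds. Then, with the nose still on the edge, ease the stand gently back down onto its front rest, never letting it drop or tip over backwards, draw the burnisher well clear and finish holding it in the air. Touch the stand with the burnisher only, and leave the bottle, spool and tin alone.

Things in the scene. Friction and masses are not known exactly. Their poses are not given: they have to be found in the camera images.
- burnisher: Loose pale-wood burnisher, round, 112 mm tall, 0.14 kg, standing on the flat end of its nose. Origin: centre of that flat end, z up the tool. Nose: radius 18 mm from 0 to 42 mm; handle: radius 15 mm from 47 to 106 mm, grip it about 80 mm up. Rub with the nose's side about 20 mm up; at most 30 mm of nose below the edge's centre line (the head passes under it), fingers above the form.
- jig: Fixed green base of the tip-up stand, 260 x 200 mm; place and yaw vary. Origin: centre of its underside; x points away from the robot (yaw within 0.2 rad), y to the left. It carries the stand and the form.
- pivot (a point): Middle of the stand's level axle, which runs along the base's y, 50 mm above the base's origin. Fixed, axes as the base's. The top-heavy stand pushes back at the edge, 205 mm above here: about 7.8 N (form in 78 mm) lifts it off the front rest, and ever less force holds it as it rises, so with the tool kept still it is unstable (time constant 0.6 to 1.4 s).
- stand (a joint): Tip angle, rad: 0 = leaning to the robot on its front rest (start), grows as the top tips away (turn about base +y), 0.36 = rear rest. Iron head and column, 6.2 kg nominal (hidden -20 to +25 %), inertia 0.13 kg m2, oil damper 4 N m s/rad. Nominal torque towards the front rest, form in 50 mm: 1.66 N m at 0, 1.22 at 0.05, 0.79 at 0.10. At mid green it balances near 0.07 (0.04 to 0.10).
- form (a joint): How far the wooden form is pressed in along its slide on the head, m: 0 = out (start), 0.115 = end stop. Spring 100 N/m, no preload (50 mm = 5 N), damper 5 N s/m, form 0.25 kg. The slide runs along base x when the stand is at 0 and turns with it (rear end dips as it rises). Gauge: the form's straight rear edge over the strip on the head: yellow 0 to 35 mm, green 35 to 65 mm, then red.
- form_mid (a point): Foremost point, mid-length, of the form's curved edge; axes as the base's, turning with the stand. From the pivot, stand at 0: (-85 mm + form, 0, 205 mm); this vector turns with the stand. The edge is a level round bead, radius 10 mm, y -120 to +120 mm; its centre line is an arc of radius 300 mm about the point 310 mm behind (+x) this one, bulging to the robot. Friction about 0.3.
- form_left (a point): Foremost point of the edge 85 mm left (+y) of form_mid, 12 mm farther back: the left end, where rubbing starts (25 mm either way will do). Moves with the form.
- form_right (a point): The same 85 mm right (-y) of form_mid: the right end, where rubbing stops (25 mm either way will do). Moves with the form.
- dye: Black dye bottle, 48 mm wide, 115 mm tall, standing; origin at its underside's centre. Leave alone. Its place may be swapped with the burnisher's.
- spool: Red thread spool, 52 mm wide, 66 mm tall, standing; origin at its underside's centre. Leave alone.
- tin: Low metal wax tin with a yellow lid, 66 mm wide, 60 mm tall; origin at its underside's centre. Leave alone.
Mind the look-alikes: they are no part of the job. There is more than one size of the burnisher; the job needs the middle-sized.

How it is judged:
By the outcome, as a careful person would: the job done as asked, in the order asked, and still so for the second after the job is handed in, while the arm keeps its last pose, push and grip.
It also fails if it takes over 72 s, if anything falls off the work surface, if the arm or the gripper's body presses on something with over 40 N, if the wrist force passes 120 N, or if a joint passes its speed limit or range.

## Working session

There is one attempt and no reset: what is moved stays moved. The work goes in short steps, Python scripts to look and compute and a shell command to move; the robot and the scene stay as the last step left them, time stands still between calls to the robot, and variables do not carry over. Pictures are saved under pics/ and viewed, at most 10 in all, crops included, and the job is handed in when it is done.

```bash
ls; mkdir -p pics
cat > h.py <<'E'
import numpy as np, cv2
from plant import robot, optics
def cam(n,save=None):
    c=optics.read_camera(n)
    if save: cv2.imwrite('pics/'+save,c['frame'][:,:,::-1])
    return c
def pts(c):
    K=c['K'];d=c['depth'];v,u=np.mgrid[:d.shape[0],:d.shape[1]]
    P=np.stack([(u-K[0,2])/K[0,0]*d,(v-K[1,2])/K[1,1]*d,d],-1)
    T=c['world_from_camera'];return P@T[:3,:3].T+T[:3,3]
E
python3 - <<'E'
from h import *
a=cam('scene','s0.png');b=cam('side','d0.png')
np.savez('v0.npz',fs=a['frame'],ds=a['depth'],Ks=a['K'],Ts=a['world_from_camera'],fd=b['frame'],dd=b['depth'],Kd=b['K'],Td=b['world_from_camera'])
print(robot.sense(),robot.tcp_to_grasp)
for c in(a,b):print(c['K'],c['world_from_camera'].round(3))
E
```

```text
pics
{'time': 0.1, 'q': array([-1.34257426e+00,  3.00413448e-01,  1.52152760e+00, -1.09875865e-05,
        1.32068450e+00, -6.65954892e-02]), 'qvel': array([ 0.00166012, -0.00091671, -0.00203465,  0.00069978,  0.00094638,
       -0.00075805]), 'tau': array([ 2.44783005e-03, -5.32644081e+01, -3.53281724e+01,  7.09545286e-02,
        2.34382198e-02, -7.28156692e-05]), 'position': array([ 0.15975425, -0.52604117,  0.20494057]), 'ee_rot': array([ 9.89154654e-01,  1.46876835e-01, -4.69948582e-05, -5.14328322e-04]), 'force': array([-0.73806086,  0.47733733,  0.09922262]), 'torque': array([-0.03003013,  0.03815814, -0.01275639]), 'grasp_force': 0.0, 'opening': 0.09371485617618944} 0.0188
[[473.99837504   0.         272.17783547]
 [  0.         473.99837504 209.05916828]
 [  0.           0.           1.        ]] [[-0.009  0.809 -0.587  1.192]
 [ 1.     0.013  0.003 -0.015]
 [ 0.01  -0.587 -0.809  1.058]
 [ 0.     0.     0.     1.   ]]
[[423.59160305   0.         276.14880177]
 [  0.         423.59160305 205.93329136]
 [  0.           0.           1.        ]] [[-0.99  -0.07   0.122  0.417]
 [-0.14   0.541 -0.829  0.763]
 [-0.008 -0.838 -0.546  0.664]
 [ 0.     0.     0.     1.   ]]
```

View pics/s0.png

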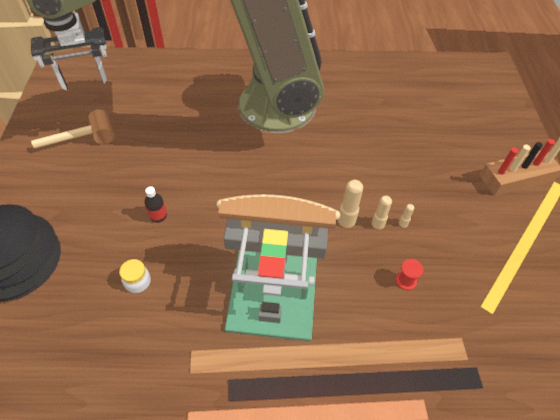

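View pics/d0.png

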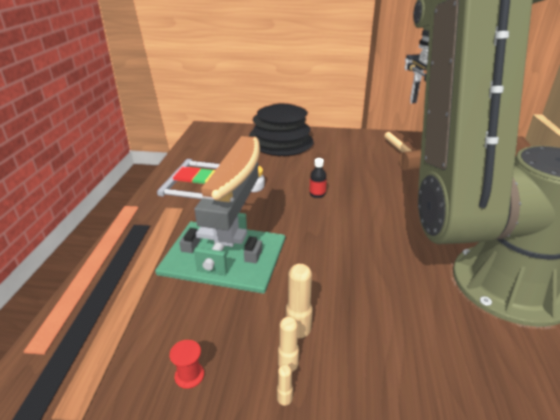

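The scene picture shows three pale-wood burnishers at scene px (350,205) big, (382,212) middle and (406,216) small (side px (300,300), (289,345), (285,385)). The dye bottle is at (155,205), the tin at (135,277), the spool at (409,275) and the stand at (270,250). There are also a mallet at (75,133) and a pen rack at (525,165). I choose the middle burnisher by its size and will check it with a crop and heights.

```bash
cat > m.py <<'E'
from h import *
z=np.load('v0.npz')
S=dict(frame=z['fs'],depth=z['ds'],K=z['Ks'],world_from_camera=z['Ts']);D=dict(frame=z['fd'],depth=z['dd'],K=z['Kd'],world_from_camera=z['Td'])
E
python3 - <<'E'
from m import *
for n,c in(('S',S),('D',D)):
    P=pts(c);hsv=cv2.cvtColor(c['frame'],cv2.COLOR_RGB2HSV)
    m=((P[...,2]>.012)&(P[...,2]<.3)&(c['depth']>0)).astype(np.uint8)
    k,l,st,ce=cv2.connectedComponentsWithStats(m)
    for i in range(1,k):
        if st[i,4]<80: continue
        q=P[l==i];print(n,st[i],q.min(0).round(3),q.max(0).round(3))
        zt=q[:,2].max()
        t=q[q[:,2]>zt-.012];print('   top',t.mean(0).round(4))
    # green base
    g=(hsv[...,0]>60)&(hsv[...,0]<90)&(hsv[...,1]>90)&(P[...,2]<.03)&(P[...,2]>-.01)
    q=P[g];print(n,'base z',np.median(q[:,2]));r=cv2.minAreaRect((q[:,:2]*1000).astype(np.float32));print(r)
im=S['frame'][160:240,320:430,::-1];cv2.imwrite('pics/c1.png',cv2.resize(im,None,fx=5,fy=5,interpolation=cv2.INTER_CUBIC))
E
```

```text
S [ 95  57  12  27 145] [ 0.132 -0.48   0.206] [ 0.161 -0.466  0.291]
   top [ 0.1556 -0.4717  0.285 ]
S [ 240   58   84   72 3608] [-0.055 -0.12   0.012] [0.246 0.12  0.3  ]
   top [0.2215 0.0353 0.2939]
S [ 52  60  16  31 179] [ 0.167 -0.582  0.206] [ 0.191 -0.568  0.295]
   top [ 0.1831 -0.574   0.2881]
S [  32  110   83   39 1122] [ 0.089 -0.719  0.012] [ 0.235 -0.49   0.064]
   top [ 0.1473 -0.5341  0.057 ]
S [ 481  139   79   55 2577] [0.238 0.591 0.012] [0.37  0.807 0.145]
   top [0.3083 0.6807 0.1387]
S [  217   180   147   160 13461] [ 0.442 -0.128  0.012] [0.799 0.216 0.27 ]
   top [ 6.168e-01 -6.000e-04  2.644e-01]
S [145 187  22  35 520] [ 0.439 -0.341  0.012] [ 0.48  -0.296  0.117]
   top [ 0.4562 -0.3199  0.1131]
S [373 196  19  32 383] [0.459 0.256 0.012] [0.49  0.29  0.116]
   top [0.4738 0.2734 0.1106]
S [   0  205   61   97 4526] [ 0.504 -0.672  0.012] [ 0.721 -0.536  0.145]
   top [ 0.595  -0.6115  0.1386]
S [400 205  15  21 182] [0.459 0.33  0.012] [0.483 0.355 0.083]
   top [0.4713 0.342  0.0771]
S [120 260  30  33 733] [ 0.624 -0.371  0.012] [ 0.687 -0.31   0.06
[... 321 characters left out ...]
  -1.344  0.012] [-0.391 -1.215  0.3  ]
   top [-0.4548 -1.3262  0.2934]
D [  156   103   158   187 13378] [ 0.488 -0.728  0.012] [0.797 0.131 0.269]
   top [0.6109 0.0225 0.2663]
D [  385   132   175   191 16851] [-0.078 -0.72   0.012] [0.242 0.125 0.3  ]
   top [0.1331 0.0616 0.2937]
D [310 158  17  38 498] [ 0.428 -0.332  0.012] [ 0.476 -0.294  0.12 ]
   top [ 0.4523 -0.3163  0.1154]
D [ 278  264   34  138 2746] [0.435 0.177 0.012] [0.487 0.357 0.16 ]
   top [0.4587 0.1971 0.1552]
D [170 339  31  43 980] [0.614 0.298 0.012] [0.667 0.349 0.071]
   top [0.6394 0.3257 0.0676]
D base z 0.018317483628958353
((658.398681640625, -0.14691162109375), (194.79701232910156, 254.45957946777344), 84.31812286376953)
  return _methods._mean(a, axis=axis, dtype=dtype,
  ret = ret.dtype.type(ret / rcount)
```

View pics/c1.png

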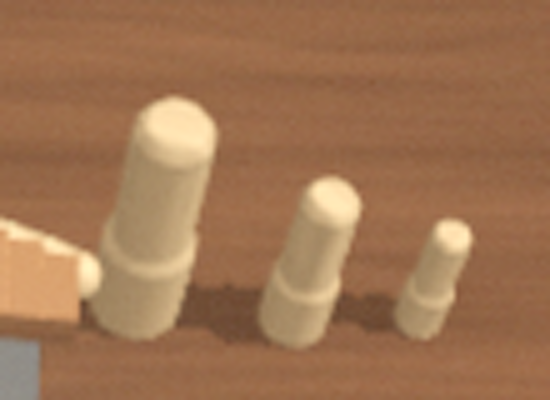

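The crop confirms three burnishers of different sizes. The middle one is at scene px (382,212) and about 112 mm tall, while the others are about 160 and 80 mm. Next I'll refine the base yaw and the bead arc.

Run:
```python
from m import *
from scipy.optimize import least_squares
for n,c in(('S',S),('D',D)):
    P=pts(c);hsv=cv2.cvtColor(c['frame'],cv2.COLOR_RGB2HSV)
    g=(hsv[...,0]>60)&(hsv[...,0]<95)&(hsv[...,1]>80)&(P[...,2]<.04)&(P[...,2]>-.01)&(P[...,0]>.5)&(P[...,0]<.82)&(abs(P[...,1])<.15)
    print(n,'green',g.sum())
    if g.sum()>100:
        q=P[g];zt=np.median(q[:,2]);q=q[abs(q[:,2]-zt)<.005];r=cv2.minAreaRect((q[:,:2]*1000).astype(np.float32));print(zt,r)
    if n=='S': print(hsv[325,240],P[325,240],hsv[325,300],P[325,300],hsv[325,220],P[325,220])
    b=(hsv[...,0]>13)&(hsv[...,0]<28)&(hsv[...,1]<150)&(hsv[...,2]>150)&(P[...,2]>.245)&(P[...,2]<.275)&(P[...,0]>.4)&(P[...,0]<.7)&(abs(P[...,1])<.16)
    q=P[b];print('bead',len(q),q.min(0),q.max(0))
    if len(q)>50:
        # distance from torus: major 300, minor 10
        f=lambda p:np.hypot(np.hypot(q[:,0]-p[0],q[:,1]-p[1])-.3,q[:,2]-p[2])-.01
        r=least_squares(f,[.87,0,.255],loss='soft_l1',f_scale=.002);print('arc centre',r.x,'rms',np.sqrt(np.mean(f(r.x)**2)))
        e=q[q[:,1]>q[:,1].max()-.006].mean(0);w=q[q[:,1]<q[:,1].min()+.006].mean(0);print('ends',e,w,np.arctan2(-(e-w)[0],(e-w)[1]))
```

```text
S green 398
0.015806270959623503 ((683.5806274414062, -9.701461791992188), (194.1623077392578, 213.42996215820312), 84.76089477539062)
[ 72  80 186] [ 0.7676832  -0.08268545  0.01678835] [ 72  78 186] [0.76567752 0.05560496 0.0163088 ] [ 12 128 146] [ 1.19204809 -0.01523821  1.05780021]
bead 2393 [ 0.57690877 -0.12845638  0.24510821] [0.65023402 0.12840026 0.26959559]
arc centre [ 0.90495923 -0.03015287  0.25934998] rms 0.008925954471349033
ends [0.62591529 0.12471712 0.26062142] [ 0.60247963 -0.12547885  0.26084448] -0.09339667665648398
D green 3536
0.018308951193825418 ((658.0238037109375, -2.266204833984375), (199.6664581298828, 255.9973907470703), 84.48343658447266)
bead 695 [ 0.57262088 -0.11957302  0.24891397] [0.64987548 0.13149309 0.26868062]
arc centre [ 0.88323268 -0.03034732  0.25749139] rms 0.006561023158114596
ends [0.62132439 0.12750142 0.25868436] [ 0.59319471 -0.11608522  0.26666137] -0.11497194097179551
```

```bash
cat > rel.py <<'E'
# rows needed (turn rad, shift cm, tool axes) from present pose to world TCP target + yaw of tool y (tool down)
import sys
from h import *
from scipy.spatial.transform import Rotation as R
def rel(p,yaw):
    s=robot.sense();R0=R.from_quat(s['ee_rot']);x=np.array([-np.sin(yaw),np.cos(yaw),0]);y=np.array([np.cos(yaw),np.sin(yaw),0])
    R1=R.from_matrix(np.stack([x,y,[0,0,-1.]],1))
    return (R0.inv()*R1).as_rotvec().round(3),(R0.inv().apply(np.array(p)-s['position'])*100).round(2)
if __name__=='__main__':
    a=list(map(float,sys.argv[1:]));print(*rel(a[:3],a[3]))
E
python3 - <<'E'
from m import *
for n,c in(('S',S),('D',D)):
    P=pts(c);k=(P[...,0]>.44)&(P[...,0]<.51)&(P[...,1]>.25)&(P[...,1]<.3)&(P[...,2]>.005)
    q=P[k];C=c['world_from_camera'][:3,3]
    zt=np.percentile(q[:,2],99)
    for lo,hi,r in((.005,.04,.018),(.055,.1,.015)):
        w=q[(q[:,2]>lo)&(q[:,2]<hi)]
        from scipy.optimize import least_squares
        s=least_squares(lambda p:np.hypot(w[:,0]-p[0],w[:,1]-p[1])-r,[.472,.273],loss='soft_l1',f_scale=.001).x
        print(n,'ztop',zt.round(4),'centre',s.round(4),len(w))
E
python3 rel.py .45 -.1 .42 -.095; python3 rel.py .472 .273 .42 -.095
```

```text
S ztop 0.1142 centre [0.4695 0.2749] 110
S ztop 0.1142 centre [0.47   0.2753] 129
D ztop 0.1148 centre [0.4698 0.2745] 194
D ztop 0.1148 centre [0.4697 0.2745] 303
[-1.000e-03 -1.000e-03 -1.181e+00] [ 40.15 -32.35 -21.47]
[-1.000e-03 -1.000e-03 -1.181e+00] [ 53.1  -67.41 -21.43]
```

```bash
python3 -m crank '[0,0,0,0,0,-12,9.4, 0,0,-0.1,5,-4,-18,9.4, 0,0,-0.3,10,-8,-21.5,9.4, 0,0,-0.4,15,-11,-21.5,9.4, 0,0,-0.5,20,-14,-21.5,9.4, 0,0,-0.65,24,-17,-21.5,9.4, 0,0,-0.8,28,-21,-21.5,9.4, 0,0,-0.95,32,-25,-21.5,9.4, 0,0,-1.1,36,-29,-21.5,9.4, 0,0,-1.18,40,-32,-21.5,9.4]' 30; python3 rel.py .4698 .2747 .25 -.095
```

```text
time: 1.1
position: [0.3848, -0.2042, 0.4145]
ee_rot: [0.738, 0.674, 0.0, 0.0]
force: [0.3, -0.8, 0.6]
opening: 0.0944
grasp_force: 0.0
[0.    0.    0.005] [48.47  4.14 16.44]
```

```bash
python3 -m crank '[0,0,0,5,1,0,9.4, 0,0,0,10,1,0,9.4, 0,0,0,15,2,0,9.4, 0,0,0,20,2,0,9.4, 0,0,0,25,3,0,9.4, 0,0,0,30,3,0,9.4, 0,0,0,35,4,3,9.4, 0,0,0,40,4,6,9.4, 0,0,0,44,4,10,9.4, 0,0,0,48.5,4.1,14,9.4]'; python3 -m crank '[0,0,0,0,0,0,9.4, 0,0,0,0,0,0,9.4, 0,0,0,0,0,0,9.4, 0,0,0,0,0,0,9.4]';python3 rel.py .4698 .2747 .0625 -.095
```

```text
time: 2.1
position: [0.4682, 0.2476, 0.2967]
ee_rot: [0.74, 0.673, -0.0, -0.0]
force: [1.2, 0.1, 0.8]
opening: 0.0943
grasp_force: 0.0
time: 2.5
position: [0.4689, 0.2451, 0.2994]
ee_rot: [0.741, 0.672, 0.001, 0.0]
force: [0.1, -0.5, 0.2]
opening: 0.0938
grasp_force: 0.0
[ 0.002 -0.001 -0.002] [ 2.93 -0.24 23.7 ]
```

```bash
python3 -m crank '[0,0,0,2.9,-0.2,3,9.4, 0,0,0,2.9,-0.2,7,9.4, 0,0,0,2.9,-0.2,11,9.4, 0,0,0,2.9,-0.2,14,9.4, 0,0,0,2.9,-0.2,17,9.4, 0,0,0,2.9,-0.2,20,9.4, 0,0,0,2.9,-0.2,22.5,9.4, 0,0,0,2.9,-0.2,23.7,9.4, 0,0,0,2.9,-0.2,23.7,9.4]';python3 rel.py .4698 .2747 .0625 -.095
```

```text
time: 3.4
position: [0.4692, 0.2743, 0.0607]
ee_rot: [0.74, 0.672, -0.001, -0.0]
force: [-0.2, 0.1, 0.3]
opening: 0.0946
grasp_force: 0.0
[-0.001  0.001 -0.002] [ 0.04  0.05 -0.18]
```

Now I'll close firmly, look, then lift.

```bash
python3 -m crank '[0,0,0,0,0,0,2, 0,0,0,0,0,0,2, 0,0,0,0,0,0,2, 0,0,0,0,0,0,2, 0,0,0,0,0,0,2, 0,0,0,0,0,0,2, 0,0,0,0,0,0,2, 0,0,0,0,0,0,2]' 58; python3 -m crank '[0,0,0,0,0,-3,2, 0,0,0,0,0,-7,2, 0,0,0,0,0,-11,2, 0,0,0,0,0,-15,2, 0,0,0,0,0,-18,2, 0,0,0,0,0,-20,2, 0,0,0,0,0,-20,2, 0,0,0,0,0,-20,2]'
python3 - <<'E'
from h import *
a=cam('scene','s1.png');b=cam('side','d1.png')
np.savez('v0b.npz',fs=a['frame'],ds=a['depth'],Ks=a['K'],Ts=a['world_from_camera'],fd=b['frame'],dd=b['depth'],Kd=b['K'],Td=b['world_from_camera'])
w=np.hstack([a['frame'][100:300,180:460],b['frame'][80:280,180:460]])[:,:,::-1]
cv2.imwrite('pics/c2.png',cv2.resize(w,(800,286)))
print(robot.sense()['position'],robot.sense()['force'])
E
```

```text
time: 4.2
position: [0.4693, 0.2749, 0.0611]
ee_rot: [0.74, 0.672, -0.0, 0.0]
force: [0.3, -0.4, -0.4]
opening: 0.0339
grasp_force: 0.0
time: 5.0
position: [0.4691, 0.2748, 0.2601]
ee_rot: [0.74, 0.672, -0.0, -0.0]
force: [-0.4, 0.5, -1.6]
opening: 0.0292
grasp_force: 58.0
[0.46883762 0.27470929 0.2593697 ] [-0.2550841  -0.19139109 -2.50263482]
```

View pics/c2.png

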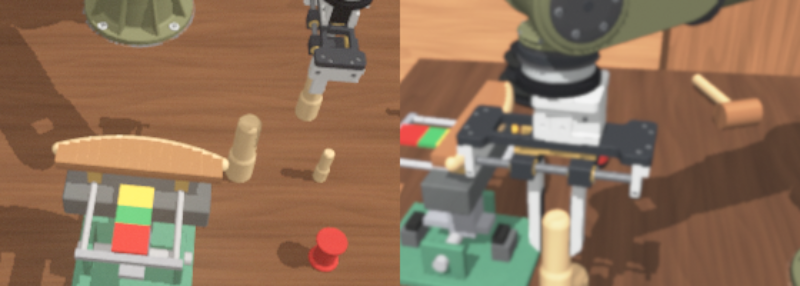

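The crop shows the middle burnisher lifted clear in the fingers (crop px (308,105)), with its neighbours and the stand untouched. The fingers closed just as the lift began, so I'll measure where the nose sits.

Run:
```python
from h import *
from scipy.optimize import least_squares
z=np.load('v0b.npz')
for n in 'sd':
    c=dict(frame=z['f'+n],depth=z['d'+n],K=z['K'+n],world_from_camera=z['T'+n]);P=pts(c)
    q=P[(abs(P[...,0]-.469)<.03)&(abs(P[...,1]-.2747)<.03)&(P[...,2]>.165)&(P[...,2]<.262)]
    if len(q)<30: print(n,len(q));continue
    print(n,len(q),'zmin',np.percentile(q[:,2],[0,1,3]).round(4))
    for zz in np.arange(.17,.262,.006):
        w=q[(q[:,2]>zz)&(q[:,2]<=zz+.006)]
        if len(w)>3: print(zz.round(3),len(w),w.mean(0).round(4),np.ptp(w[:,1]).round(4))
```

```text
s 310 zmin [0.1897 0.1914 0.194 ]
0.188 10 [0.4827 0.2707 0.1921] 0.0252
0.194 29 [0.4822 0.2702 0.1973] 0.0329
0.2 24 [0.4832 0.2702 0.2031] 0.0302
0.206 27 [0.483  0.2713 0.2095] 0.0316
0.212 28 [0.4832 0.2707 0.215 ] 0.0333
0.218 28 [0.4824 0.2715 0.2213] 0.0331
0.224 25 [0.4833 0.2691 0.2272] 0.03
0.23 44 [0.4813 0.2728 0.2334] 0.0342
0.236 37 [0.48   0.271  0.2388] 0.0318
0.242 24 [0.4809 0.2724 0.2455] 0.0251
0.248 19 [0.4807 0.2708 0.251 ] 0.0261
0.254 13 [0.4793 0.2671 0.2568] 0.0187
d 794 zmin [0.1919 0.194  0.1957]
0.188 8 [0.4693 0.2899 0.1929] 0.0078
0.194 66 [0.4682 0.2903 0.197 ] 0.0169
0.2 69 [0.4687 0.2897 0.2029] 0.0182
0.206 62 [0.467  0.2901 0.2092] 0.0154
0.212 65 [0.4679 0.29   0.2148] 0.0157
0.218 73 [0.4681 0.2901 0.221 ] 0.0153
0.224 67 [0.4684 0.2901 0.2271] 0.0195
0.23 95 [0.468  0.2886 0.2333] 0.0211
0.236 82 [0.4684 0.2875 0.2387] 0.0212
0.242 61 [0.468  0.2873 0.2449] 0.0155
0.248 63 [0.4682 0.2877 0.251 ] 0.0152
0.254 62 [0.469  0.2878 0.2571] 0.0096
0.26 21 [0.4671 0.2873 0.2613] 0.0114
```

```bash
cat > est.py <<'E'
import sys,json
from h import *
B=np.array([.659,-.004]);yaw=-.095
u=np.array([np.cos(yaw),np.sin(yaw)]);v=np.array([-np.sin(yaw),np.cos(yaw)])
K0=np.load('v0.npz');K=K0['Ks'];T=np.linalg.inv(K0['Ts'])
def base(p): d=np.asarray(p)[:2]-B; return d@u,d@v
def proj(p):  # base-frame point -> pixel
    w=np.append(B+p[0]*u+p[1]*v,p[2]);c=T[:3,:3]@w+T[:3,3];return K[:2,:2]@(c[:2]/c[2])+K[:2,2]
def rot(x,z,th): z=z-.05;return x*np.cos(th)+z*np.sin(th),.05-x*np.sin(th)+z*np.cos(th)
def masks(fr):
    r=fr[190:300,240:310].astype(int);R,G,Bl=r[...,0],r[...,1],r[...,2]
    red=(R>150)&(G<70)&(Bl<70);gr=(G>150)&(R<90)&(Bl<110);ye=(R>180)&(G>150)&(Bl<90)
    o=[]
    for m in(ye,gr,red):
        k,l,st,ce=cv2.connectedComponentsWithStats(m.astype(np.uint8))
        if k<2:o.append((0,0,0));continue
        i=1+np.argmax(st[1:,4]);o.append((st[i,4],ce[i][0]+240,ce[i][1]+190))
    return o
E
python3 - <<'E'
from est import *
for n in('v0','v0b'):
    z=np.load(n+'.npz');print(masks(z['fs']))
P=pts(dict(depth=K0['ds'],K=K,world_from_camera=K0['Ts']))
for r in range(226,296,3):
    p=P[r,272];print(r,K0['fs'][r,272],np.round(base(p),4),p[2].round(4))
E
python3 rel.py .5476 .0969 .304 -.095
```

```text
[(0, 0, 0), (0, 0, 0), (0, 0, 0)]
[(0, 0, 0), (0, 0, 0), (0, 0, 0)]
226 [119 112 103] [-0.0357 -0.0116] 0.2107
229 [202 180 104] [-0.0287 -0.0109] 0.2096
232 [255 244 121] [-0.0117 -0.0093] 0.224
235 [255 243 117] [-0.0078 -0.0088] 0.2185
238 [255 244 119] [ 0.002  -0.0078] 0.2223
241 [255 243 119] [ 0.008  -0.0072] 0.2201
244 [181 222 128] [ 0.0154 -0.0064] 0.2202
247 [122 214 137] [ 0.0244 -0.0055] 0.2231
250 [122 213 137] [ 0.0315 -0.0048] 0.2231
253 [120 213 134] [ 0.0371 -0.0041] 0.2207
256 [202 185 117] [ 0.0444 -0.0034] 0.2211
259 [248  90  76] [ 0.0518 -0.0026] 0.2219
262 [249  94  82] [ 0.0591 -0.0019] 0.2226
265 [249  97  83] [ 0.0654 -0.0012] 0.2216
268 [249  96  83] [ 0.0733 -0.0004] 0.2237
271 [248  94  82] [0.0797 0.0003] 0.2229
274 [248  94  82] [0.0859 0.001 ] 0.2222
277 [181 112 107] [0.0909 0.0015] 0.2191
280 [207 205 204] [0.0945 0.0019] 0.2134
283 [174 171 170] [0.1025 0.0027] 0.216
286 [205 204 202] [ 0.039  -0.0025] 0.0768
289 [206 204 204] [ 0.0455 -0.0018] 0.0746
292 [200 197 197] [ 0.0544 -0.0009] 0.0777
295 [133 161 139] [ 0.0558 -0.0007] 0.0651
[-0.002  0.001 -0.001] [-16.95   9.53  -4.46]
```

```bash
cat >> est.py <<'E'
from scipy.optimize import brentq
def cross(fr):
    p=fr[235:300,264:280].astype(float);s=(p[...,0]-p[...,1]).mean(1);i=np.where(s>75)[0]
    if not len(i): return 0,0
    a,b=i[0],i[-1];f=lambda j,k:(75-s[j])/(s[k]-s[j])
    up=235+a-1+f(a-1,a) if a else 0;lo=235+b+f(b,b+1);return up,lo
def row(x,th): X,Z=rot(x,.222,th);return proj([X,0,Z])[1]
U0,L0=cross(K0['fs'])
XU=brentq(lambda x:row(x,0)-U0,0,.15);XL=brentq(lambda x:row(x,0)-L0,0,.15)
def theta(fr):
    U,L=cross(fr);g=lambda x,m:brentq(lambda t:row(x,t)-m,-.3,.6);return g(XU,U),g(XL,L)
def ftool(p,th):
    bx,by=base(p);xC=bx+np.sqrt(.328**2-by**2);return (xC-.205*np.sin(th))/np.cos(th)-.225
def look(tag=None,n=1):
    ths=[]
    for _ in range(n):
        c=optics.read_camera('scene');ths.append(theta(c['frame']))
    s=robot.sense();tu,tl=np.mean(ths,0)
    bx,by=base(s['position']);F=s['force'];Fu=F[:2]@u,F[:2]@v
    if tag: cv2.imwrite(f'pics/{tag}.png',c['frame'][160:340,180:380,::-1].repeat(3,0).repeat(3,1))
    return s,bx,by,tu,tl,Fu
if __name__=='__main__':
    s,bx,by,tu,tl,F=look(sys.argv[1] if len(sys.argv)>1 else None);f=ftool(s['position'],tl)
    print('t %.2f bx %.1f by %.1f z %.1f | thU %.4f thL %.4f xt %.1f f %.1f mm | F %.2f %.2f'%(s['time'],bx*1e3,by*1e3,s['position'][2]*1e3,tu,tl,ftool(s['position'],0)*1e3,f*1e3,*F))
E
python3 -m crank '[0,0,0,-2,1,-2,2, 0,0,0,-5,3,-4,2, 0,0,0,-8,5,-4.5,2, 0,0,0,-11,7,-4.5,2, 0,0,0,-14,8.5,-4.5,2, 0,0,0,-16,9.5,-4.5,2, 0,0,0,-17,9.5,-4.5,2, 0,0,0,-17,9.5,-4.5,2, 0,0,0,-17,9.5,-4.5,2, 0,0,0,-17,9.5,-4.5,2]'
python3 -c "
from est import *
print(U0,L0,XU,XL)
print(theta(np.load('v0b.npz')['fs']))"; python3 est.py
```

```text
time: 6.1
position: [0.5472, 0.0976, 0.3061]
ee_rot: [0.74, 0.673, 0.0, -0.0]
force: [-0.5, -0.6, -2.4]
opening: 0.0288
grasp_force: 58.0
256.5546367395157 276.920233463035 0.045865242940864755 0.09243870101340883
(9.321451191551388e-06, 7.54007835641585e-05)
t 6.15 bx -120.9 by 90.6 z 306.1 | thU -0.0001 thL 0.0002 xt -30.6 f -30.7 mm | F -0.07 -0.48
```

```bash
python3 -m crank '[0,0,0,0,0.8,0.2,2, 0,0,0,0,1.6,0.2,2, 0,0,0,0,2.2,0.2,2, 0,0,0,0,2.8,0.2,2, 0,0,0,0,3.2,0.2,2, 0,0,0,0,3.6,0.2,2, 0,0,0,0,4.0,0.2,2, 0,0,0,0,4.4,0.2,2, 0,0,0,0,4.8,0.2,2, 0,0,0,0,5.2,0.2,2]'; python3 est.py; python3 -m crank '[0,0,0,0,0.4,0,2, 0,0,0,0,0.8,0,2, 0,0,0,0,1.2,0,2, 0,0,0,0,1.6,0,2, 0,0,0,0,2.0,0,2, 0,0,0,0,2.4,0,2, 0,0,0,0,2.7,0,2, 0,0,0,0,3.0,0,2, 0,0,0,0,3.2,0,2, 0,0,0,0,3.2,0,2]'; python3 est.py a1
```

```text
time: 7.15
position: [0.5995, 0.0916, 0.3042]
ee_rot: [0.74, 0.672, -0.0, -0.0]
force: [-1.8, -0.0, -2.0]
opening: 0.0291
grasp_force: 58.0
t 7.20 bx -67.9 by 89.5 z 304.0 | thU -0.0001 thL 0.0002 xt 22.6 f 22.6 mm | F -1.87 0.66
time: 8.2
position: [0.6313, 0.0886, 0.304]
ee_rot: [0.74, 0.672, -0.0, -0.0]
force: [-4.4, 1.6, -2.1]
opening: 0.0291
grasp_force: 58.0
t 8.25 bx -36.5 by 89.5 z 304.0 | thU -0.0002 thL 0.0004 xt 54.0 f 53.9 mm | F -4.15 0.60
```

View pics/a1.png

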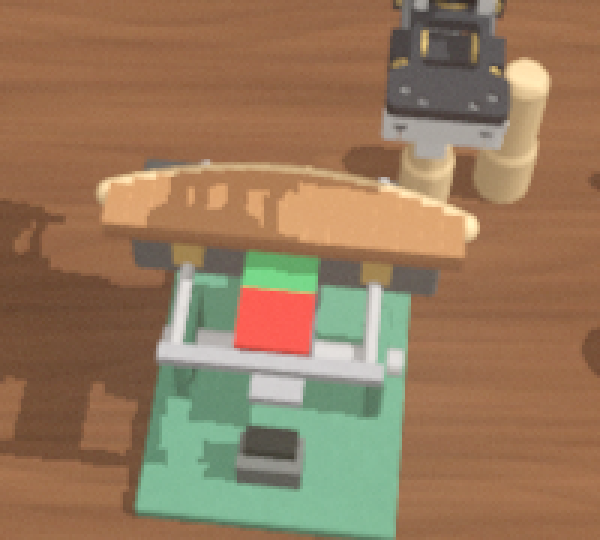

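The crop shows the form pressed in, with its rear edge at crop row ~250: yellow is hidden, and green (rows 250–291) and red are visible. The stand is still on its front rest and the nose is at the left end (crop px (428,175)). I'll check f by depth.

```bash
cat > fd.py <<'E'
from est import *
def rearpx(fr):
    # last form row (orange) at columns beside strip centre; returns sub-pixel row of strip/form edge by R,G,B distance to orange
    hsv=cv2.cvtColor(fr,cv2.COLOR_RGB2HSV);out=[]
    for c in range(262,284):
        h=hsv[205:262,c];o=(h[:,0]>5)&(h[:,0]<18)&(h[:,1]>90);i=np.where(o)[0]
        if len(i): out.append(205+i[-1]+.5)
    return np.mean(out)
if __name__=='__main__':
    for fr,d,n in((K0['fs'],K0['ds'],'0'),)+((lambda c:(c['frame'],c['depth'],'now'))(optics.read_camera('scene')),):
        P=pts(dict(depth=d,K=K,world_from_camera=K0['Ts']));hsv=cv2.cvtColor(fr,cv2.COLOR_RGB2HSV)
        m=(hsv[...,0]>5)&(hsv[...,0]<18)&(hsv[...,1]>90)&(P[...,2]>.235)&(P[...,2]<.275)
        q=P[m];bx=(q[:,:2]-B)@u;by=(q[:,:2]-B)@v;r=[]
        for y in np.arange(-.09,.09,.01):
            w=bx[(by>y)&(by<=y+.01)]
            if len(w)>5:r.append(np.sort(w)[-3:].mean())
        print(n,len(q),'rear edge x',np.median(r).round(4),'zmed',np.median(q[:,2]).round(4),'edge row',rearpx(fr))
        for z in(.235,.245,.255):
            print(z,brentq(lambda x:proj([x,0,z])[1]-rearpx(fr),-.2,.2).__round__(4))
E
python3 fd.py
```

```text
0 2739 rear edge x -0.0172 zmed 0.2644 edge row 236.6818181818182
0.235 0.0061
0.245 0.0125
0.255 0.019
now 3067 rear edge x 0.0342 zmed 0.2645 edge row 249.0909090909091
0.235 0.036
0.245 0.0421
0.255 0.0482
```

```bash
sed -i 's/B=np.array(\[.659,-.004\])/B=np.array([.662,-.004])/' est.py
cat > plan.py <<'E'
# args: s theta_ref T nrows rubspeed(mm/s, + = to the right) ; looks, prints state and shifts (tool x=left, tool y=away) in cm for each row
from est import *
def main(s,ref,Tc,n,rub,tag=None):
    st,bx,by,tu,th,F=look(tag);f=ftool(st['position'],th);t=st['time']
    try: t0,th0,f0=json.load(open('last.json'))
    except Exception: t0,th0,f0=t-1,th,f
    fm=(f+f0)/2;tm=(th+th0)/2;shat=(22.95*fm-.1225-4*(th-th0)/(t-t0))/(1.66-8.8*tm)
    json.dump([t,th,f],open('last.json','w'))
    print('t %.2f bx %.1f by %.1f z %.1f | th %.4f (U %.4f) f %.1f | F %.2f %.2f | s_hat %.3f rate %.4f'%(t,bx*1e3,by*1e3,st['position'][2]*1e3,th,tu,f*1e3,*F,shat,(th-th0)/(t-t0)))
    phi=np.arcsin(by/.328);h=th;o=[]
    for k in range(n):
        phi-=rub/1e3/.31*.1
        rate=np.clip((ref-h)/Tc,-.06,.06)
        fn=(4*rate+s*(1.66-8.8*h)+.1225)/22.95
        h=h+rate*.1
        xt=(.225+fn)*np.cos(h)+.205*np.sin(h)
        o.append(((.328*np.sin(phi)-by)*100,(xt-.328*np.cos(phi)-bx)*100,h,fn*1e3))
    print(' dx',[round(a[0],2) for a in o]);print(' dy',[round(a[1],2) for a in o]);print(' th',[round(a[2],3) for a in o],' f',[round(a[3]) for a in o])
if __name__=='__main__': a=sys.argv[1:];main(*map(float,a[:3]),int(a[3]),float(a[4]),*a[5:])
E
python3 -m crank '[0,0,0,0,0.1,0,2, 0,0,0,0,0.2,0,2, 0,0,0,0,0.3,0,2, 0,0,0,0,0.4,0,2, 0,0,0,0,0.5,0,2, 0,0,0,0,0.6,0,2, 0,0,0,0,0.7,0,2, 0,0,0,0,0.8,0,2, 0,0,0,0,0.9,0,2, 0,0,0,0,1.0,0,2]'>/dev/null; python3 est.py
python3 -m crank '[0,0,0,0,0.1,0,2, 0,0,0,0,0.2,0,2, 0,0,0,0,0.3,0,2, 0,0,0,0,0.3,0,2, 0,0,0,0,0.3,0,2]'>/dev/null; python3 est.py
```

```text
t 9.35 bx -29.6 by 89.3 z 304.0 | thU -0.0003 thL 0.0004 xt 61.0 f 60.9 mm | F -4.98 0.62
t 9.90 bx -26.8 by 89.3 z 304.1 | thU -0.0006 thL 0.0005 xt 63.9 f 63.8 mm | F -6.79 0.95
```

```bash
for i in 1 2; do :; done; python3 -m crank '[0,0,0,0,0.1,0,2, 0,0,0,0,0.2,0,2, 0,0,0,0,0.3,0,2, 0,0,0,0,0.3,0,2]'>/dev/null; python3 est.py; python3 -m crank '[0,0,0,0,0.1,0,2, 0,0,0,0,0.2,0,2, 0,0,0,0,0.3,0,2, 0,0,0,0,0.3,0,2]'>/dev/null; python3 est.py
```

```text
t 10.35 bx -23.8 by 89.3 z 304.0 | thU 0.0005 thL 0.0040 xt 66.9 f 66.0 mm | F -6.96 1.17
t 10.80 bx -20.7 by 89.3 z 304.0 | thU 0.0131 thL 0.0151 xt 69.9 f 66.8 mm | F -6.62 2.09
```

```bash
python3 plan.py .83 .05 1.0 6 0
```

```text
t 10.85 bx -20.8 by 89.3 z 304.1 | th 0.0168 (U 0.0143) f 66.4 | F -6.31 1.00 | s_hat 0.927 rate 0.0000
 dx [np.float64(0.0), np.float64(0.0), np.float64(0.0), np.float64(0.0), np.float64(0.0), np.float64(0.0)]
 dy [np.float64(0.0), np.float64(-0.1), np.float64(-0.19), np.float64(-0.28), np.float64(-0.36), np.float64(-0.42)]
 th [np.float64(0.02), np.float64(0.023), np.float64(0.026), np.float64(0.028), np.float64(0.03), np.float64(0.032)]  f [66, 64, 63, 61, 60, 59]
```

```bash
python3 -m crank '[0,0,0,0,0,0,2, 0,0,0,0,-0.1,0,2, 0,0,0,0,-0.2,0,2, 0,0,0,0,-0.28,0,2, 0,0,0,0,-0.36,0,2]'>/dev/null; python3 plan.py .83 .05 1.0 6 0 | sed 's/np.float64//g'; sed -i "s/^import sys,json/import sys,json\nimport numpy\nnumpy.set_printoptions(legacy='1.25')/" est.py
```

```text
t 11.40 bx -24.4 by 89.4 z 304.2 | th 0.0337 (U 0.0342) f 59.5 | F -6.19 1.13 | s_hat 0.834 rate 0.0307
 dx [(0.0), (0.0), (0.0), (0.0), (0.0), (0.0)]
 dy [(-0.16), (-0.22), (-0.26), (-0.31), (-0.34), (-0.38)]
 th [(0.035), (0.037), (0.038), (0.039), (0.04), (0.041)]  f [58, 57, 56, 55, 55, 54]
```

```bash
python3 -m crank '[0,0,0,0,-0.16,0,2, 0,0,0,0,-0.22,0,2, 0,0,0,0,-0.26,0,2, 0,0,0,0,-0.31,0,2, 0,0,0,0,-0.34,0,2]'>/dev/null; python3 plan.py .83 .05 1.0 6 0 a2
```

```text
t 11.95 bx -27.6 by 89.4 z 304.3 | th 0.0418 (U 0.0410) f 54.6 | F -5.71 1.01 | s_hat 0.849 rate 0.0148
 dx [0.0, 0.0, 0.0, 0.0, 0.0, 0.0]
 dy [-0.1, -0.12, -0.15, -0.17, -0.19, -0.2]
 th [0.043, 0.043, 0.044, 0.045, 0.045, 0.046]  f [54, 53, 53, 52, 52, 52]
```

View pics/a2.png

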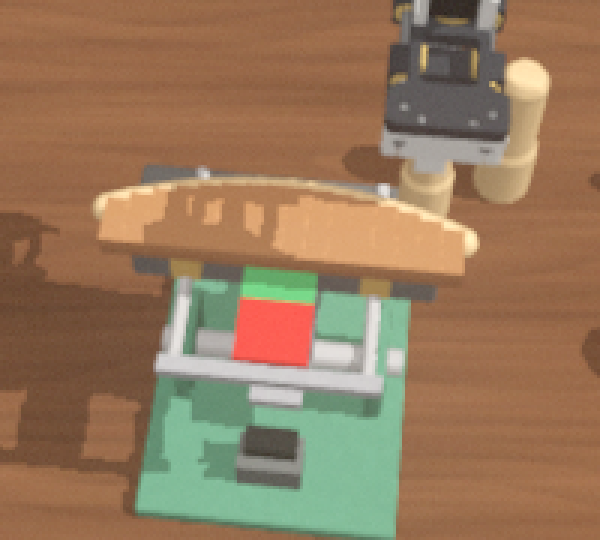

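The crop shows the stand tipped: the red lower edge has moved down to crop row ~365 and the form's rear edge lies over the green (row ~267). It is floating in the green at θ≈0.042.

```bash
python3 -m crank '[0,0,0,0,-0.1,0,2, 0,0,0,0,-0.12,0,2, 0,0,0,0,-0.15,0,2, 0,0,0,0,-0.17,0,2, 0,0,0,0,-0.19,0,2, 0,0,0,0,-0.2,0,2]'>/dev/null; python3 plan.py .84 .05 1.0 10 0
```

```text
t 12.60 bx -29.6 by 89.4 z 304.3 | th 0.0429 (U 0.0426) f 52.5 | F -5.44 1.26 | s_hat 0.854 rate 0.0017
 dx [0.0, 0.0, 0.0, 0.0, 0.0, 0.0, 0.0, 0.0, 0.0, 0.0]
 dy [0.12, 0.1, 0.08, 0.06, 0.04, 0.03, 0.01, -0.0, -0.01, -0.02]
 th [0.044, 0.044, 0.045, 0.045, 0.046, 0.046, 0.047, 0.047, 0.047, 0.048]  f [54, 53, 53, 53, 52, 52, 52, 52, 52, 51]
```

```bash
python3 -m crank '[0,0,0,0,0.14,0,2, 0,0,0,0,0.12,0,2, 0,0,0,0,0.1,0,2, 0,0,0,0,0.08,0,2, 0,0,0,0,0.06,0,2, 0,0,0,0,0.05,0,2, 0,0,0,0,0.03,0,2]'>/dev/null; python3 plan.py .85 .052 1.0 10 0
```

```text
t 13.35 bx -29.3 by 89.4 z 304.3 | th 0.0458 (U 0.0466) f 52.2 | F -4.56 1.32 | s_hat 0.837 rate 0.0039
 dx [0.0, 0.0, 0.0, 0.0, 0.0, 0.0, 0.0, 0.0, 0.0, 0.0]
 dy [0.09, 0.07, 0.05, 0.03, 0.02, 0.01, -0.01, -0.02, -0.03, -0.03]
 th [0.046, 0.047, 0.048, 0.048, 0.048, 0.049, 0.049, 0.049, 0.05, 0.05]  f [53, 53, 52, 52, 52, 52, 52, 51, 51, 51]
```

```bash
python3 -m crank '[0,0,0,0,0.07,0,2, 0,0,0,0,0.06,0,2, 0,0,0,0,0.05,0,2, 0,0,0,0,0.03,0,2, 0,0,0,0,0.02,0,2, 0,0,0,0,0,0,2, 0,0,0,0,0,0,2, 0,0,0,0,-0.01,0,2]'>/dev/null; python3 plan.py .85 .052 1.0 6 21
```

```text
t 14.20 bx -29.4 by 89.4 z 304.3 | th 0.0503 (U 0.0506) f 51.3 | F -4.72 1.38 | s_hat 0.844 rate 0.0052
 dx [-0.21, -0.43, -0.64, -0.86, -1.07, -1.29]
 dy [-0.11, -0.18, -0.24, -0.3, -0.36, -0.41]
 th [0.05, 0.051, 0.051, 0.051, 0.051, 0.051]  f [51, 51, 51, 50, 50, 50]
```

```bash
python3 -m crank '[0,0,0,-0.21,-0.1,0,2, 0,0,0,-0.43,-0.17,0,2, 0,0,0,-0.64,-0.24,0,2, 0,0,0,-0.86,-0.3,0,2, 0,0,0,-1.07,-0.36,0,2, 0,0,0,-1.29,-0.41,0,2]'>/dev/null; python3 plan.py .85 .052 1.0 6 21
```

```text
t 14.85 bx -33.6 by 76.1 z 304.2 | th 0.0533 (U 0.0528) f 49.9 | F -4.48 -0.08 | s_hat 0.847 rate 0.0047
 dx [-0.22, -0.43, -0.65, -0.87, -1.08, -1.3]
 dy [-0.13, -0.17, -0.21, -0.26, -0.3, -0.34]
 th [0.053, 0.053, 0.053, 0.053, 0.053, 0.053]  f [49, 49, 49, 49, 49, 49]
```

```bash
python3 -m crank '[0,0,0,-0.22,-0.13,0,2, 0,0,0,-0.43,-0.17,0,2, 0,0,0,-0.65,-0.21,0,2, 0,0,0,-0.87,-0.26,0,2, 0,0,0,-1.08,-0.3,0,2, 0,0,0,-1.3,-0.34,0,2]'>/dev/null; python3 plan.py .85 .052 1.0 6 21
```

```text
t 15.50 bx -37.0 by 63.1 z 304.1 | th 0.0559 (U 0.0571) f 48.9 | F -5.26 0.24 | s_hat 0.844 rate 0.0039
 dx [-0.22, -0.44, -0.66, -0.87, -1.09, -1.31]
 dy [-0.14, -0.17, -0.2, -0.23, -0.25, -0.28]
 th [0.055, 0.055, 0.055, 0.055, 0.054, 0.054]  f [48, 48, 48, 48, 49, 49]
```

```bash
python3 -m crank '[0,0,0,-0.22,-0.17,0,2, 0,0,0,-0.44,-0.21,0,2, 0,0,0,-0.66,-0.24,0,2, 0,0,0,-0.87,-0.27,0,2, 0,0,0,-1.09,-0.29,0,2, 0,0,0,-1.31,-0.32,0,2]'>/dev/null; python3 plan.py .84 .05 1.0 7 21
```

```text
t 16.15 bx -40.2 by 49.8 z 304.2 | th 0.0569 (U 0.0583) f 47.8 | F -4.19 -0.43 | s_hat 0.842 rate 0.0016
 dx [-0.22, -0.44, -0.66, -0.88, -1.1, -1.32, -1.54]
 dy [-0.17, -0.18, -0.19, -0.2, -0.21, -0.22, -0.23]
 th [0.056, 0.056, 0.055, 0.055, 0.054, 0.054, 0.053]  f [47, 47, 47, 47, 48, 48, 48]
```

```bash
python3 -m crank '[0,0,0,-0.22,-0.17,0,2, 0,0,0,-0.44,-0.18,0,2, 0,0,0,-0.66,-0.19,0,2, 0,0,0,-0.88,-0.2,0,2, 0,0,0,-1.1,-0.21,0,2, 0,0,0,-1.32,-0.22,0,2]'>/dev/null; python3 plan.py .84 .05 1.0 7 21
```

```text
t 16.80 bx -42.3 by 36.5 z 304.1 | th 0.0574 (U 0.0583) f 47.4 | F -3.92 -0.47 | s_hat 0.836 rate 0.0007
 dx [-0.22, -0.44, -0.66, -0.88, -1.11, -1.33, -1.55]
 dy [-0.15, -0.14, -0.14, -0.14, -0.14, -0.14, -0.15]
 th [0.057, 0.056, 0.055, 0.055, 0.054, 0.054, 0.054]  f [46, 47, 47, 47, 48, 48, 48]
```

```bash
python3 -m crank '[0,0,0,-0.22,-0.18,0,2, 0,0,0,-0.44,-0.18,0,2, 0,0,0,-0.66,-0.17,0,2, 0,0,0,-0.88,-0.17,0,2, 0,0,0,-1.11,-0.17,0,2, 0,0,0,-1.33,-0.17,0,2]'>/dev/null; python3 plan.py .837 .05 1.0 7 21
```

```text
t 17.45 bx -43.9 by 23.2 z 304.1 | th 0.0570 (U 0.0583) f 47.0 | F -4.46 0.13 | s_hat 0.833 rate -0.0006
 dx [-0.22, -0.44, -0.67, -0.89, -1.11, -1.33, -1.55]
 dy [-0.09, -0.08, -0.07, -0.07, -0.06, -0.05, -0.04]
 th [0.056, 0.056, 0.055, 0.055, 0.054, 0.054, 0.053]  f [46, 47, 47, 47, 48, 48, 48]
```

```bash
python3 -m crank '[0,0,0,-0.22,-0.11,0,2, 0,0,0,-0.44,-0.1,0,2, 0,0,0,-0.67,-0.09,0,2, 0,0,0,-0.89,-0.09,0,2, 0,0,0,-1.11,-0.08,0,2, 0,0,0,-1.33,-0.07,0,2]'>/dev/null; python3 plan.py .833 .05 1.0 7 21
```

```text
t 18.10 bx -44.6 by 9.9 z 304.1 | th 0.0574 (U 0.0585) f 46.9 | F -4.11 0.17 | s_hat 0.824 rate 0.0006
 dx [-0.22, -0.44, -0.67, -0.89, -1.11, -1.33, -1.56]
 dy [-0.11, -0.09, -0.08, -0.06, -0.04, -0.02, -0.01]
 th [0.057, 0.056, 0.055, 0.055, 0.054, 0.054, 0.054]  f [46, 46, 47, 47, 47, 47, 48]
```

```bash
python3 -m crank '[0,0,0,-0.22,-0.16,0,2, 0,0,0,-0.44,-0.14,0,2, 0,0,0,-0.67,-0.13,0,2, 0,0,0,-0.89,-0.11,0,2, 0,0,0,-1.11,-0.09,0,2, 0,0,0,-1.33,-0.07,0,2]'>/dev/null; python3 plan.py .82 .05 1.0 7 21
```

```text
t 18.75 bx -45.3 by -3.4 z 304.1 | th 0.0568 (U 0.0582) f 46.4 | F -4.72 0.09 | s_hat 0.823 rate -0.0009
 dx [-0.22, -0.44, -0.67, -0.89, -1.11, -1.33, -1.55]
 dy [-0.09, -0.07, -0.04, -0.02, 0.01, 0.03, 0.06]
 th [0.056, 0.055, 0.055, 0.054, 0.054, 0.054, 0.053]  f [46, 46, 46, 47, 47, 47, 47]
```

```bash
python3 -m crank '[0,0,0,-0.22,-0.1,0,2, 0,0,0,-0.44,-0.08,0,2, 0,0,0,-0.67,-0.06,0,2, 0,0,0,-0.89,-0.04,0,2, 0,0,0,-1.11,-0.01,0,2, 0,0,0,-1.33,0.01,0,2]'>/dev/null; python3 plan.py .82 .05 1.0 7 21 a3
```

```text
t 19.40 bx -45.2 by -16.7 z 304.1 | th 0.0560 (U 0.0572) f 46.3 | F -4.44 0.11 | s_hat 0.813 rate -0.0012
 dx [-0.22, -0.44, -0.67, -0.89, -1.11, -1.33, -1.55]
 dy [-0.03, 0.01, 0.04, 0.07, 0.1, 0.13, 0.17]
 th [0.055, 0.055, 0.054, 0.054, 0.054, 0.053, 0.053]  f [46, 46, 47, 47, 47, 47, 47]
```

View pics/a3.png

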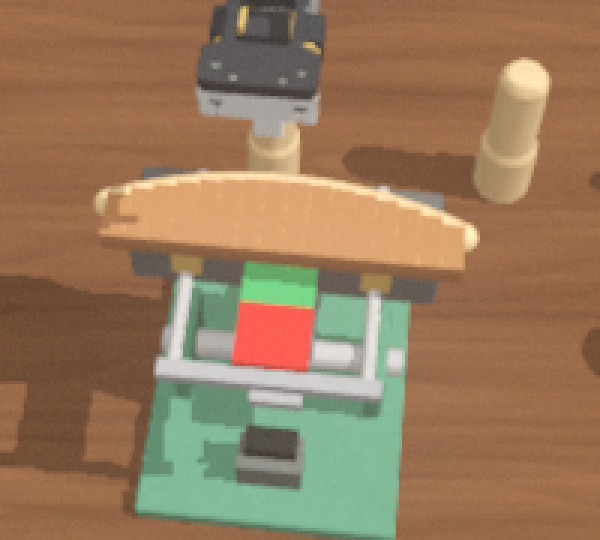

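The crop shows the nose mid-edge (crop px (274,150)). The form's rear edge is over the green at row ~263 and the stand is afloat.

```bash
python3 -m crank '[0,0,0,-0.22,-0.04,0,2, 0,0,0,-0.44,-0.01,0,2, 0,0,0,-0.67,0.02,0,2, 0,0,0,-0.89,0.05,0,2, 0,0,0,-1.11,0.08,0,2, 0,0,0,-1.33,0.11,0,2]'>/dev/null; python3 plan.py .815 .05 1.0 7 21
```

```text
t 20.05 bx -44.2 by -30.0 z 304.1 | th 0.0560 (U 0.0572) f 46.4 | F -4.56 -0.54 | s_hat 0.806 rate 0.0001
 dx [-0.22, -0.44, -0.66, -0.88, -1.1, -1.32, -1.54]
 dy [-0.06, -0.02, 0.02, 0.07, 0.11, 0.15, 0.19]
 th [0.055, 0.055, 0.054, 0.054, 0.054, 0.053, 0.053]  f [46, 46, 46, 47, 47, 47, 47]
```

```bash
python3 -m crank '[0,0,0,-0.22,-0.09,0,2, 0,0,0,-0.44,-0.05,0,2, 0,0,0,-0.66,-0.01,0,2, 0,0,0,-0.88,0.03,0,2, 0,0,0,-1.1,0.07,0,2, 0,0,0,-1.32,0.11,0,2]'>/dev/null; python3 plan.py .8 .05 1.0 7 21
```

```text
t 20.70 bx -43.0 by -43.3 z 304.1 | th 0.0558 (U 0.0571) f 46.1 | F -5.09 -1.98 | s_hat 0.805 rate -0.0003
 dx [-0.22, -0.44, -0.66, -0.88, -1.1, -1.32, -1.54]
 dy [-0.08, -0.03, 0.02, 0.07, 0.12, 0.17, 0.22]
 th [0.055, 0.055, 0.054, 0.054, 0.053, 0.053, 0.053]  f [45, 45, 46, 46, 46, 46, 46]
```

```bash
python3 -m crank '[0,0,0,-0.22,-0.06,0,2, 0,0,0,-0.44,-0.01,0,2, 0,0,0,-0.66,0.04,0,2, 0,0,0,-0.88,0.09,0,2, 0,0,0,-1.1,0.14,0,2, 0,0,0,-1.32,0.19,0,2]'>/dev/null; python3 plan.py .8 .05 1.0 7 21
```

```text
t 21.35 bx -41.1 by -56.5 z 304.1 | th 0.0554 (U 0.0564) f 46.0 | F -5.60 -1.57 | s_hat 0.800 rate -0.0007
 dx [-0.22, -0.44, -0.66, -0.87, -1.09, -1.31, -1.53]
 dy [-0.05, 0.01, 0.07, 0.13, 0.18, 0.24, 0.3]
 th [0.055, 0.054, 0.054, 0.054, 0.053, 0.053, 0.053]  f [45, 46, 46, 46, 46, 46, 46]
```

```bash
python3 -m crank '[0,0,0,-0.22,-0.05,0,2, 0,0,0,-0.44,0.01,0,2, 0,0,0,-0.66,0.07,0,2, 0,0,0,-0.87,0.12,0,2, 0,0,0,-1.09,0.18,0,2, 0,0,0,-1.31,0.24,0,2]'>/dev/null; python3 plan.py .797 .05 1.0 9 21
```

```text
t 22.00 bx -38.7 by -69.6 z 304.1 | th 0.0550 (U 0.0558) f 45.9 | F -4.23 -1.63 | s_hat 0.796 rate -0.0005
 dx [-0.22, -0.43, -0.65, -0.87, -1.08, -1.3, -1.51, -1.73, -1.94]
 dy [-0.02, 0.04, 0.1, 0.17, 0.23, 0.3, 0.37, 0.43, 0.5]
 th [0.055, 0.054, 0.054, 0.053, 0.053, 0.053, 0.052, 0.052, 0.052]  f [45, 46, 46, 46, 46, 46, 46, 47, 47]
```

```bash
python3 -m crank '[0,0,0,-0.22,-0.03,0,2, 0,0,0,-0.43,0.03,0,2, 0,0,0,-0.65,0.09,0,2, 0,0,0,-0.87,0.15,0,2, 0,0,0,-1.08,0.21,0,2, 0,0,0,-1.3,0.28,0,2]'>/dev/null; python3 plan.py .793 .05 1.0 4 21
```

```text
t 22.65 bx -35.9 by -82.5 z 304.2 | th 0.0543 (U 0.0547) f 45.8 | F -3.79 -1.18 | s_hat 0.793 rate -0.0012
 dx [-0.21, -0.43, -0.64, -0.86]
 dy [0.01, 0.08, 0.16, 0.23]
 th [0.054, 0.053, 0.053, 0.053]  f [45, 46, 46, 46]
```

```bash
python3 -m crank '[0,0,0,-0.21,0.02,0,2, 0,0,0,-0.43,0.08,0,2, 0,0,0,-0.64,0.16,0,2, 0,0,0,-0.64,0.17,0,2, 0,0,0,-0.64,0.17,0,2]'>/dev/null; python3 plan.py .792 .05 1.0 7 0
```

```text
t 23.20 bx -34.4 by -88.8 z 304.1 | th 0.0540 (U 0.0544) f 45.7 | F -4.51 -2.56 | s_hat 0.785 rate -0.0004
 dx [0.0, 0.0, 0.0, 0.0, 0.0, 0.0, 0.0]
 dy [-0.03, -0.02, -0.0, 0.01, 0.01, 0.02, 0.03]
 th [0.054, 0.053, 0.053, 0.053, 0.052, 0.052, 0.052]  f [46, 46, 46, 46, 46, 46, 46]
```

```bash
python3 -m crank '[0,0,0,0,-0.04,0,2, 0,0,0,0,-0.03,0,2, 0,0,0,0,-0.02,0,2, 0,0,0,0,-0.01,0,2, 0,0,0,0,0,0,2, 0,0,0,0,0,0,2, 0,0,0,0,0,0,2, 0,0,0,0,0,0,2]'>/dev/null; python3 plan.py .79 .05 1.0 9 0
```

```text
t 24.05 bx -34.4 by -88.8 z 304.1 | th 0.0535 (U 0.0533) f 45.8 | F -5.49 -2.13 | s_hat 0.784 rate -0.0007
 dx [0.0, 0.0, 0.0, 0.0, 0.0, 0.0, 0.0, 0.0, 0.0]
 dy [-0.02, -0.01, -0.0, 0.01, 0.02, 0.02, 0.03, 0.03, 0.04]
 th [0.053, 0.053, 0.053, 0.052, 0.052, 0.052, 0.052, 0.051, 0.051]  f [46, 46, 46, 46, 46, 46, 46, 47, 47]
```

```bash
python3 -m crank '[0,0,0,0,0.01,0,2, 0,0,0,0,0.02,0,2, 0,0,0,0,0.03,0,2, 0,0,0,0,0.04,0,2, 0,0,0,0,0.04,0,2, 0,0,0,0,0.04,0,2, 0,0,0,0,0.05,0,2, 0,0,0,0,0.05,0,2]'>/dev/null; python3 plan.py .787 .05 1.0 7 0; python3 -m crank '[0,0,0,0,0,0,2, 0,0,0,0,0,0,2, 0,0,0,0,0,0,2, 0,0,0,0,0,0,2]'>/dev/null; python3 plan.py .787 -.01 1.8 9 0
```

```text
t 24.90 bx -33.9 by -88.8 z 304.1 | th 0.0541 (U 0.0545) f 46.2 | F -4.21 -2.67 | s_hat 0.784 rate 0.0008
 dx [-0.0, -0.0, -0.0, -0.0, -0.0, -0.0, -0.0]
 dy [-0.11, -0.09, -0.08, -0.07, -0.06, -0.06, -0.05]
 th [0.054, 0.053, 0.053, 0.053, 0.052, 0.052, 0.052]  f [45, 45, 46, 46, 46, 46, 46]
t 25.35 bx -33.9 by -88.8 z 304.1 | th 0.0549 (U 0.0558) f 46.1 | F -5.33 -2.06 | s_hat 0.787 rate 0.0018
 dx [0.0, 0.0, 0.0, 0.0, 0.0, 0.0, 0.0, 0.0, 0.0]
 dy [-0.73, -0.66, -0.58, -0.51, -0.45, -0.39, -0.33, -0.27, -0.22]
 th [0.051, 0.048, 0.045, 0.042, 0.039, 0.036, 0.034, 0.031, 0.029]  f [39, 41, 42, 43, 45, 46, 47, 48, 49]
```

```bash
python3 -m crank '[0,0,0,0,-0.3,0,2, 0,0,0,0,-0.5,0,2, 0,0,0,0,-0.48,0,2, 0,0,0,0,-0.43,0,2, 0,0,0,0,-0.38,0,2, 0,0,0,0,-0.34,0,2]'>/dev/null; python3 plan.py .787 -.01 2.2 8 0
```

```text
t 26.00 bx -37.2 by -88.4 z 304.0 | th 0.0443 (U 0.0452) f 44.8 | F -4.69 -2.10 | s_hat 0.806 rate -0.0163
 dx [0.0, 0.0, 0.0, 0.0, 0.0, 0.0, 0.0, 0.0]
 dy [-0.07, -0.02, 0.02, 0.07, 0.11, 0.15, 0.19, 0.22]
 th [0.042, 0.039, 0.037, 0.035, 0.033, 0.031, 0.029, 0.027]  f [45, 46, 46, 47, 48, 49, 50, 50]
```

```bash
python3 -m crank '[0,0,0,0,-0.05,0,2, 0,0,0,0,0,0,2, 0,0,0,0,0.05,0,2, 0,0,0,0,0.1,0,2, 0,0,0,0,0.14,0,2, 0,0,0,0,0.18,0,2]'>/dev/null; python3 plan.py .795 -.005 2 8 0
```

```text
t 26.65 bx -35.5 by -88.4 z 303.9 | th 0.0345 (U 0.0349) f 48.4 | F -5.82 -1.98 | s_hat 0.768 rate -0.0151
 dx [0.0, 0.0, 0.0, 0.0, 0.0, 0.0, 0.0, 0.0]
 dy [0.01, 0.05, 0.08, 0.12, 0.16, 0.19, 0.22, 0.25]
 th [0.033, 0.031, 0.029, 0.027, 0.026, 0.024, 0.023, 0.021]  f [49, 50, 50, 51, 52, 52, 53, 54]
```

```bash
python3 -m crank '[0,0,0,0,0,0,2, 0,0,0,0,0.03,0,2, 0,0,0,0,0.06,0,2, 0,0,0,0,0.1,0,2, 0,0,0,0,0.13,0,2, 0,0,0,0,0.16,0,2]'>/dev/null; python3 plan.py .787 -.005 1.7 8 0
```

```text
t 27.30 bx -34.0 by -88.4 z 303.9 | th 0.0294 (U 0.0286) f 51.0 | F -5.51 -1.46 | s_hat 0.762 rate -0.0079
 dx [0.0, 0.0, 0.0, 0.0, 0.0, 0.0, 0.0, 0.0]
 dy [-0.15, -0.11, -0.07, -0.03, 0.01, 0.04, 0.08, 0.11]
 th [0.027, 0.025, 0.024, 0.022, 0.02, 0.019, 0.017, 0.016]  f [50, 51, 51, 52, 53, 54, 54, 55]
```

```bash
python3 -m crank '[0,0,0,0,-0.25,0,2, 0,0,0,0,-0.23,0,2, 0,0,0,0,-0.2,0,2, 0,0,0,0,-0.16,0,2, 0,0,0,0,-0.13,0,2, 0,0,0,0,-0.1,0,2]'>/dev/null; python3 plan.py .77 -.005 1.7 8 0
```

```text
t 27.95 bx -35.0 by -88.4 z 304.0 | th 0.0181 (U 0.0176) f 52.2 | F -5.44 -1.93 | s_hat 0.779 rate -0.0173
 dx [0.0, 0.0, 0.0, 0.0, 0.0, 0.0, 0.0, 0.0]
 dy [0.09, 0.12, 0.14, 0.17, 0.19, 0.21, 0.23, 0.25]
 th [0.017, 0.015, 0.014, 0.013, 0.012, 0.011, 0.01, 0.009]  f [53, 54, 54, 55, 55, 56, 56, 56]
```

```bash
python3 -m crank '[0,0,0,0,0.09,0,2, 0,0,0,0,0.12,0,2, 0,0,0,0,0.14,0,2, 0,0,0,0,0.17,0,2, 0,0,0,0,0.19,0,2, 0,0,0,0,0.21,0,2]'>/dev/null; python3 plan.py .77 -.005 1.7 8 0
```

```text
t 28.60 bx -33.0 by -88.4 z 303.9 | th 0.0098 (U 0.0102) f 55.9 | F -6.21 -0.99 | s_hat 0.760 rate -0.0128
 dx [0.0, 0.0, 0.0, 0.0, 0.0, 0.0, 0.0, 0.0]
 dy [0.06, 0.08, 0.09, 0.11, 0.12, 0.14, 0.15, 0.16]
 th [0.009, 0.008, 0.007, 0.007, 0.006, 0.005, 0.005, 0.004]  f [57, 57, 57, 58, 58, 58, 58, 59]
```

```bash
python3 -m crank '[0,0,0,0,0.05,0,2, 0,0,0,0,0.06,0,2, 0,0,0,0,0.06,0,2, 0,0,0,0,0.06,0,2, 0,0,0,0,0.06,0,2, 0,0,0,0,0.06,0,2, 0,0,0,0,0.06,0,2, 0,0,0,0,0.05,0,2]'>/dev/null; python3 plan.py .77 -.005 1.7 4 0
```

```text
t 29.45 bx -32.6 by -88.4 z 303.9 | th 0.0014 (U 0.0009) f 58.0 | F -6.17 -0.91 | s_hat 0.759 rate -0.0098
 dx [-0.0, -0.0, -0.0, -0.0]
 dy [0.19, 0.2, 0.2, 0.21]
 th [0.001, 0.001, 0.0, 0.0]  f [60, 60, 60, 60]
```

```bash
python3 -m crank '[0,0,0,0,0,0,2, 0,0,0,0,0,0,2, 0,0,0,0,0,0,2, 0,0,0,0,-0.05,0,2, 0,0,0,0,-0.1,0,2, 0,0,0,0,-0.2,0,2, 0,0,0,0,-0.3,0,2, 0,0,0,0,-0.4,0,2]'>/dev/null; python3 est.py
```

```text
t 30.30 bx -36.7 by -88.4 z 304.0 | thU -0.0002 thL 0.0004 xt 54.2 f 54.1 mm | F -5.51 -0.31
```

```bash
python3 -m crank '[0,0,0,0,-0.3,0,2, 0,0,0,0,-0.7,0,2, 0,0,0,0,-1.1,0,2, 0,0,0,0,-1.5,0,2, 0,0,0,0,-1.9,0,2, 0,0,0,0,-2.3,0,2, 0,0,0,0,-2.7,0,2, 0,0,0,0,-3.1,0,2, 0,0,0,0,-3.5,0,2, 0,0,0,0,-3.9,0,2]'>/dev/null; python3 est.py; python3 -m crank '[0,0,0,0,-0.3,0,2, 0,0,0,0,-0.6,0,2, 0,0,0,0,-1,0,2, 0,0,0,0,-1.5,0,2, 0,0,0,0,-2.5,0,2, 0,0,0,0,-4,0,2, 0,0,0,0,-6,0,2, 0,0,0,0,-8,0,2, 0,0,0,0,-10,0,2, 0,0,0,0,-12,0,2]'; python3 -m crank '[0,0,0,0,-1,0,2, 0,0,0,0,-1.5,0,2, 0,0,0,0,-1.5,0,2, 0,0,0,0,-1.5,0,2, 0,0,0,0,-1.5,0,2]'; python3 est.py z1
```

```text
t 31.35 bx -75.8 by -88.3 z 304.4 | thU -0.0000 thL 0.0002 xt 15.1 f 15.0 mm | F -2.44 -0.74
time: 32.35
position: [0.4579, -0.0731, 0.3042]
ee_rot: [0.74, 0.672, 0.0, 0.0]
force: [-0.1, 0.5, -1.0]
opening: 0.0294
grasp_force: 58.0
time: 32.85
position: [0.4447, -0.0719, 0.3039]
ee_rot: [0.74, 0.672, -0.0, -0.0]
force: [-0.6, 0.3, -1.7]
opening: 0.0293
grasp_force: 58.0
t 32.90 bx -209.9 by -88.2 z 303.9 | thU 0.0000 thL 0.0001 xt -119.0 f -119.0 mm | F -0.11 -0.59
```

View pics/z1.png

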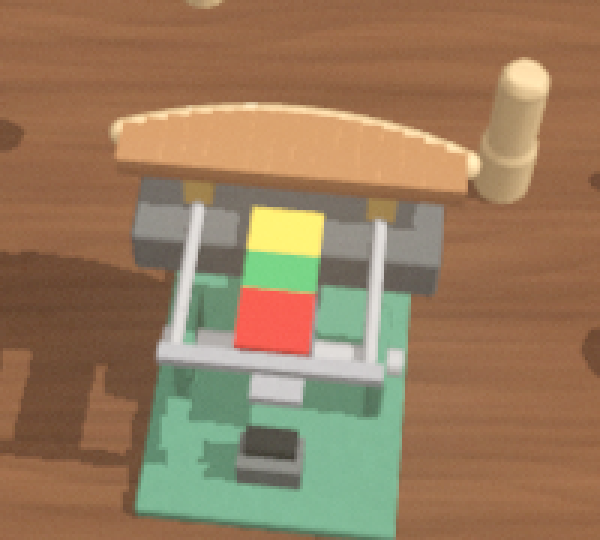

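The crop shows the stand back on its front rest with the form fully out (rear edge at crop row ~190). The burnisher is held well clear, with its nose at the crop's top edge (205,3).

```bash
python3 -c "
from plant import robot
print(robot.finish_job())"
```

```text
the job is handed in; nothing more can be done
None
```

I tipped the stand with the middle burnisher and held it afloat in the green at the left end, then rubbed to the right end at about 20 mm/s and paused about two seconds. I eased it back onto its front rest and handed in with the burnisher held clear in the air; no verdict came back.

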